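# Line up the ink pots by shade on the press ledge

## Task

Line up the four blue ink pots on the ledge in order of shade for the print run, one upright on each cork pad: the palest on the pad next to the white tile, then darker pot by pot to the navy one at the other end. Each pot should stand wholly on its pad, centred to within about a centimetre; never tip a pot over, and leave the tape roll where it lies.

Things in the scene. Friction and masses are not known exactly. Their poses are not given: they have to be found in the camera images.
- pot_pale: Loose closed ink pot, the palest: very light, whitish blue lid and band, rest of the side white. Upright straight cylinder, diameter 56 mm, height 74 mm, 0.15 to 0.31 kg, rigid. Origin: centre of its underside, z up. Starts standing on the table.
- pot_sky: Loose closed ink pot, the second lightest: clear sky blue lid and band, rest of the side white. Upright straight cylinder, diameter 56 mm, height 74 mm, 0.15 to 0.31 kg, rigid. Origin: centre of its underside, z up. Starts standing on the table.
- pot_blue: Loose closed ink pot, the second darkest: strong deep blue lid and band, rest of the side white. Upright straight cylinder, diameter 56 mm, height 74 mm, 0.15 to 0.31 kg, rigid. Origin: centre of its underside, z up. Starts standing on the table.
- pot_navy: Loose closed ink pot, the darkest: blackish navy lid and band, rest of the side white. Upright straight cylinder, diameter 56 mm, height 74 mm, 0.15 to 0.31 kg, rigid. Origin: centre of its underside, z up. Starts standing on the table.
- mark_a: Fixed round cork pad, diameter 80 mm, 3 mm thick, leftmost (+y end) as the robot sees it, on a grey ledge (100 x 480 mm, 20 mm high, fixed to the table). Origin: centre of its underside, on the ledge's top, so its upper face is 3 mm above the origin (23 mm above the table). The four pads stand in a straight row 100 mm apart; local y runs along the row, local x across it.
- mark_b: Fixed round cork pad, diameter 80 mm, 3 mm thick, second from the left as the robot sees it, on a grey ledge (100 x 480 mm, 20 mm high, fixed to the table). Origin: centre of its underside, on the ledge's top, so its upper face is 3 mm above the origin (23 mm above the table). The four pads stand in a straight row 100 mm apart; local y runs along the row, local x across it.
- mark_c: Fixed round cork pad, diameter 80 mm, 3 mm thick, third from the left as the robot sees it, on a grey ledge (100 x 480 mm, 20 mm high, fixed to the table). Origin: centre of its underside, on the ledge's top, so its upper face is 3 mm above the origin (23 mm above the table). The four pads stand in a straight row 100 mm apart; local y runs along the row, local x across it.
- mark_d: Fixed round cork pad, diameter 80 mm, 3 mm thick, rightmost (-y end) as the robot sees it, on a grey ledge (100 x 480 mm, 20 mm high, fixed to the table). Origin: centre of its underside, on the ledge's top, so its upper face is 3 mm above the origin (23 mm above the table). The four pads stand in a straight row 100 mm apart; local y runs along the row, local x across it.
- tile_white: Fixed white tile, 60 x 30 x 6 mm, lying on the ledge beyond one end of the row of pads, 67 mm from the centre of the end pad; it marks the light end. It may be at either end; an equal black tile lies at the other, dark, end. Origin: centre of its underside.
- tape: Bystander, to be left where it lies: roll of blue tape lying flat at the left, outer diameter 100 mm, 25 mm high. Origin: centre of its underside.
Things that resemble listed ones, but are neither listed nor needed, are in the scene too. Several things look just like the pot_pale: the one meant starts nearest to the robot's base.

How it is judged:
At the end, for the whole second after the job is handed in: Counting from the pad beside the white tile: palest, sky, deep blue and navy pot, each with its centre within 12 mm of its pad's centre (so wholly on the pad), standing upright (within 0.1 rad) on the pad's surface, released and at rest; the tape roll not moved by more than 30 mm (((horizontal distance between tile_white and mark_a below 0.1 m and horizontal distance between pot_pale and mark_a below 0.012 m and horizontal distance between pot_sky and mark_b below 0.012 m and horizontal distance between pot_blue and mark_c below 0.012 m and horizontal distance between pot_navy and mark_d below 0.012 m) or (horizontal distance between tile_white and mark_d below 0.1 m and horizontal distance between pot_pale and mark_d below 0.012 m and horizontal distance between pot_sky and mark_c below 0.012 m and horizontal distance between pot_blue and mark_b below 0.012 m and horizontal distance between pot_navy and mark_a below 0.012 m)) and height (world z) of pot_pale between 0.018 and 0.028 m and angle between each of pot_pale, pot_sky, pot_blue, pot_navy's own z axis and vertical below 0.1 rad and linear speed of each of pot_pale, pot_sky, pot_blue, pot_navy below 0.02 m/s and angular speed of each of pot_pale, pot_sky, pot_blue, pot_navy below 0.2 rad/s and height (world z) of pot_sky between 0.018 and 0.028 m and height (world z) of pot_blue between 0.018 and 0.028 m and height (world z) of pot_navy between 0.018 and 0.028 m and distance of tape from where it was at the start of the episode below 0.03 m); the robot touches nothing.
It fails at once if the tape roll is moved more than 30 mm (distance of tape from where it was at the start of the episode above 0.03 m).
It fails at once if a pot is tipped over (angle between any of pot_pale, pot_sky, pot_blue, pot_navy's own z axis and vertical above 0.6 rad).
It also fails if it takes over 102 s, if anything falls off the work surface, if the arm or the gripper's body presses on something with over 40 N, if the wrist force passes 120 N, or if a joint passes its speed limit or range.

## Robot

A 6-joint arm with a two-finger parallel gripper is mounted at the origin on the work surface. World frame = base frame: x ahead of the robot, y to its left, z up, the work surface at z = 0. Lengths are in m, angles in rad, forces in N, time in s.
With the tool pointing down it reaches from about 0.35 to 0.775 m from the base axis. Payload 5.5 kg.
Tool frame: the origin (TCP) lies midway between the tips of the shut fingers; the grasp point (between the pads) lies 19 mm behind it; z points along the fingers, y is the line along which they close (so a half turn about z gives the same grasp; the last joint's range is limited). The gripper opens to 85 mm and grips with 20 to 120 N. Pads are 22 mm wide; open, the fingers measure 114 mm over their backs; the gripper's body (76 mm by 85 mm) begins 54 mm behind the grasp point. The pads swing forward as they close: fully open they stand 13 mm farther back than shut.
Start: joints at [1.146, 0.313, 0.046, 1.304, 0, 1.431], TCP at [0.162, 0.552, 0.231] pointing down, gripper open.
Joint ranges: [-2.76, 2.76], [-0.86, 1.69], [-1.03, 1.26], [-2.2, 2.34], [-1.47, 1.5], [-3.14, 3.14]. Speed limits (rad/s): [2.57, 2.57, 3.14, 3.14, 3.14, 3.14].

## Interface

Orientations are given as a unit quaternion [w, x, y, z].
In Python, from workcell import env gives the robot as it stands.
- The arm moves only by the tool move_arm, never from a script. Its argument "targets" is a list of rows, each a list of 3 entries, a list of its own where there are three numbers: the shift along the tool's x, y, z in mm, then the turn, a rotation vector about the tool's x, y, z in units of 10 degrees (1.0 is 10 degrees), then the closure, from -1 (fully open) to 1 (shut). In form: [[[dx, dy, dz], [ax, ay, az], gripper], ...]. A call has 1 to 5 rows; each row is the pose to reach, as a shift and turn from the pose commanded when the call began, along the tool's axes at that moment; what a row does not reach only later rows make up. A row lasts 1/8 s, in which the tool goes at most 62.5 mm and 10.7 degrees, less where a joint would pass 70% of its speed; a pose out of reach is approached as far as the arm can. A call with a gripper value outside its range is refused whole. The fingers move at their own pace and stop on an object; "squeeze" is the grip in N (left out, the last holds). Time passes only in rows, so rows that repeat a pose let the fingers close. It gives the time, the measured TCP pose, the force, the opening and the grip force at its end, in the units of the state.
- env.get_state(): the state, without advancing time (a new reading comes with each control period).
- env.read_camera(name): name is "scene" or "top"; returns a dict with "pixels" (480x640x3 uint8, red, green, blue), "fovy" (degrees; the focal length in pixels is half the picture's height over the tangent of half this angle, whatever the lens; pixels are square), "cx", "cy" (the principal point, pixels), "extrinsics" (4x4, takes a point from world to camera coordinates). Camera axes: x right, y up, looking along -z (the intrinsics and any distortion apply to the point x, -y, -z); pixel columns grow to the right and rows downward; lengths in m; the calibration is good to about 2 mm. A picture is of the moment at which its call begins. There is no depth.
- env.hand_in(): hands the job in; it is judged then, once.
Trained networks look in a picture, given as the dict that the camera call returned (one of the last four; its "shot" number tells which), for a name from the list of things; names that differ only in an ending like _2 or _b are one class to them, and where a whole thing is asked for, a point or a joint stands for the part that bears it (a point fixed in the world has none). Each returns a list of dicts, best first, with "confidence" (0 to 1); they miss things now and then, are a little off and sometimes report something else, mostly with a low value. They report only what shows in the picture. A call takes as long as a camera call. They do not tell look-alikes from the thing itself.
- env.spot_in(thing, picture): "centre" ([x, y, z] in m, in world coordinates, good to about 4 mm: the middle of the surface that is visible of it).
- env.regions_of(thing, picture): "mask" (480x640 bool, what is visible of it).
- env.landmark_of(thing, picture): "centre" ([x, y, z] in m, in world coordinates, good to about 4 mm: a listed point, or the origin of a listed thing).
The state is a dict: "clock": time; "joint_pos": joint angles; "qvel": joint speeds; "tau": joint torques, N m; "tcp_pos": TCP position; "orientation": TCP orientation; "wrist_force": force on the tool from outside, world axes, zero at the start; "ft_torque": the same for the moment, N m; "finger_gap": finger opening in m; "grip_force": force on a finger pad.
Only numpy, scipy, OpenCV 4.12 (cv2) and the standard library are available. Lean on these libraries where they do the work, as an engineer would, in place of code of your own. Each camera call takes 0.05 s, during which the arm holds its last target. There are 200 camera calls.

## Working session

There is one attempt and no reset: what is moved stays moved. The work goes in short steps, Python scripts to look and compute and a tool call to move; the robot and the scene stay as the last step left them, time stands still between calls to the robot, and variables do not carry over. Pictures are saved under pics/ and viewed, at most 14 in all, crops included, and the job is handed in when it is done.

Besides the shell and the picture viewer there is one more tool, called in YAML: its name, and indented under it one key for each argument. move_arm: Moves the arm, as the interface text tells. Its arguments: {"type":"object","properties":{"targets":{"type":"array","items":{"type":"array"}},"squeeze":{"type":"number"}},"required":["targets"]}

```bash
mkdir -p pics
cat > h.py <<'E'
import numpy as np, cv2
from workcell import env
def save(n,p,crop=None,s=1):
    im=p["pixels"][...,::-1]
    if crop: x0,y0,x1,y1=crop; im=im[y0:y1,x0:x1]
    cv2.imwrite("pics/"+n,cv2.resize(im,None,fx=s,fy=s,interpolation=cv2.INTER_CUBIC) if s!=1 else im)
def proj(p,X):
    X=np.atleast_2d(X); c=(np.c_[X,np.ones(len(X))]@np.array(p["extrinsics"]).T)[:,:3]
    f=240/np.tan(np.radians(p["fovy"])/2)
    return np.c_[p["cx"]-f*c[:,0]/c[:,2], p["cy"]+f*c[:,1]/c[:,2]]
def unproj(p,u,v,z):
    E=np.array(p["extrinsics"]); f=240/np.tan(np.radians(p["fovy"])/2)
    d=E[:3,:3].T@np.array([(u-p["cx"])/f,-(v-p["cy"])/f,-1]); o=-E[:3,:3].T@E[:3,3]
    return o+d*(z-o[2])/d[2]
E
python3 - <<'E'
from h import *
s=env.get_state(); print(s)
for n in("top","scene"):
    p=env.read_camera(n); save(n+"0.png",p); print(n,{k:v for k,v in p.items() if k not in("pixels",)})
    for t in "pot_pale pot_sky pot_blue pot_navy mark_a mark_b mark_c mark_d tile_white tape".split():
        for r in env.landmark_of(t,p): print(t,np.round(r["centre"],3),round(r["confidence"],2),np.round(proj(p,r["centre"])[0]))
E
```

```text
{'clock': 0.0, 'joint_pos': array([1.14638117e+00, 3.13989787e-01, 4.49551644e-02, 1.30356695e+00,
       1.68255022e-06, 1.43120573e+00]), 'qvel': array([ 0.00140029, -0.0005443 , -0.00035857, -0.00101895,  0.00028919,
        0.0001028 ]), 'tau': array([ 3.86990205e-04, -4.80622780e+01,  2.98535997e+01,  1.90926046e-02,
       -3.97860704e-04, -6.95449330e-06]), 'tcp_pos': array([0.16136096, 0.55136509, 0.23040515]), 'orientation': array([-2.51990207e-04,  1.41931328e-01,  9.89876095e-01, -8.66736191e-04]), 'wrist_force': array([ 0.07866919, -0.33560937,  0.68708011]), 'ft_torque': array([-0.00903917, -0.02462042, -0.00384523]), 'grip_force': 0.0, 'finger_gap': 0.08571434226260637}
top {'fovy': 53.41791213245154, 'cx': 319.1035520339393, 'cy': 229.437356486401, 'extrinsics': array([[-0.00547298, -0.9999335 , -0.01015144,  0.07521864],
       [ 0.98857698, -0.0069393 ,  0.15055697, -0.54508159],
       [-0.1506174 , -0.00921149,  0.98854921, -0.80413825],
       [ 0.        ,  0.        ,  0.        ,  1.        ]]), 'shot': 1}
pot_pale [ 0.536 -0.273  0.001] 0.89 [506. 237.]
pot_pa
[... 2151 characters left out ...]
 0.72 [244. 283.]
mark_a [0.654 0.012 0.02 ] 0.62 [290. 286.]
mark_b [0.653 0.112 0.017] 0.97 [338. 289.]
mark_b [ 0.656 -0.191  0.02 ] 0.9 [195. 281.]
mark_b [ 0.653 -0.088  0.02 ] 0.72 [244. 283.]
mark_b [0.654 0.012 0.02 ] 0.62 [290. 286.]
mark_c [0.653 0.112 0.017] 0.97 [338. 289.]
mark_c [ 0.656 -0.191  0.02 ] 0.9 [195. 281.]
mark_c [ 0.653 -0.088  0.02 ] 0.72 [244. 283.]
mark_c [0.654 0.012 0.02 ] 0.62 [290. 286.]
mark_d [0.653 0.112 0.017] 0.97 [338. 289.]
mark_d [ 0.656 -0.191  0.02 ] 0.9 [195. 281.]
mark_d [ 0.653 -0.088  0.02 ] 0.72 [244. 283.]
mark_d [0.654 0.012 0.02 ] 0.62 [290. 286.]
tile_white [ 0.656 -0.25   0.02 ] 0.65 [168. 279.]
tape [ 0.493  0.417 -0.002] 0.69 [475. 240.]
```

View pics/top0.png

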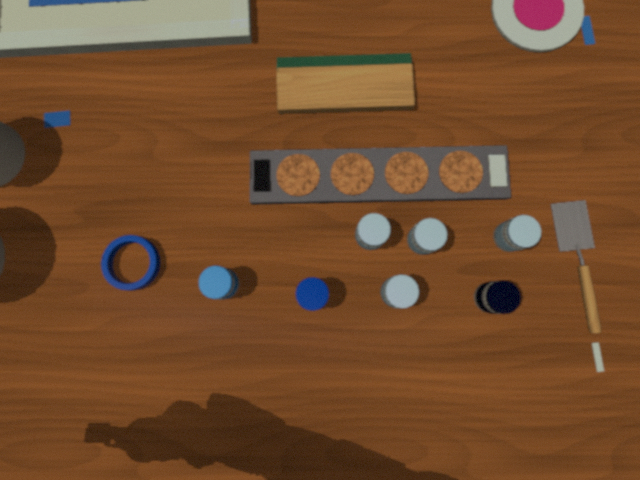

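View pics/scene0.png

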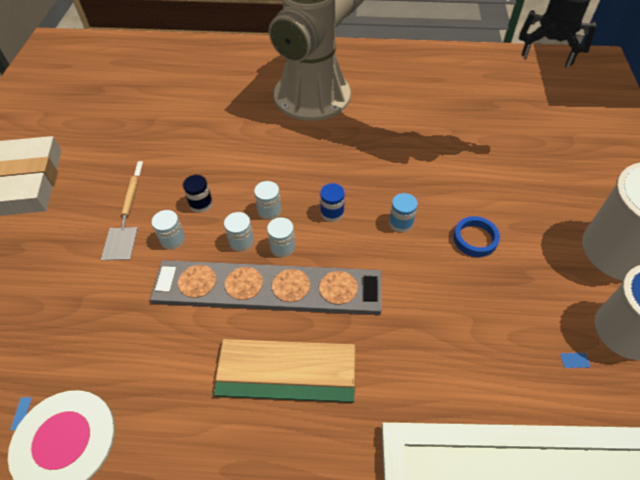

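Top view: four pale pots at (401,291), (374,231), (429,235) and (517,232). The one at (401,291) is nearest the base (r≈0.44 m against 0.54 m or more), so it is pot_pale. Sky is at (217,283), with the tape roll (130,262) the other possible blue; deep blue is at (312,294) and navy at (499,297). The white tile (498,171) is at the -y end, so the order is pale→mark_d, sky→c, blue→b, navy→a. Next I'll refine positions by fitting silhouettes, and check the choice in a crop.

```bash
cat >> h.py <<'E'
from scipy.optimize import minimize
def sil(p,x,y,r,z0,z1):
    a=np.linspace(0,2*np.pi,48); c=np.c_[x+r*np.cos(a),y+r*np.sin(a)]
    q=np.r_[proj(p,np.c_[c,np.full(48,z0)]),proj(p,np.c_[c,np.full(48,z1)])].astype(np.float32)
    m=np.zeros((480,640),np.uint8); cv2.fillConvexPoly(m,np.round(cv2.convexHull(q)*16).astype(np.int32),1,shift=4); return m>0
def refine(things,guess,r,z0,z1,ps):
    ob=[]
    for n,p in ps.items():
        best=None
        for t in things:
            for g in env.regions_of(t,p):
                s=sil(p,*guess,r,z0,z1); i=(g["mask"]&s).sum()/(g["mask"]|s).sum()
                if i>.35 and (best is None or i>best[0]): best=(i,g["mask"])
        if best: ob.append((n,p,best[1]))
    out={}
    def fit(o):
        f=lambda v:-sum((m&sil(p,*v,r,z0,z1)).sum()/(m|sil(p,*v,r,z0,z1)).sum() for _,p,m in o)/len(o)
        x0=np.array(guess); s=minimize(f,x0,method="Nelder-Mead",options=dict(initial_simplex=[x0,x0+[.01,0],x0+[0,.01]],xatol=2e-4,fatol=1e-4))
        return np.round(s.x,4),round(-s.fun,3)
    for o in ob: out[o[0]]=fit([o])
    if len(ob)>1: out["both"]=fit(ob)
    return out
E
python3 - <<'E'
from h import *
ps={n:env.read_camera(n) for n in("top","scene")}
save("crop.png",ps["top"],(180,140,560,330),2)
for t,g in dict(pot_pale=(.438,-.065),pot_sky=(.454,.25),pot_blue=(.432,.084),pot_navy=(.424,-.233)).items():
    print(t,refine([t],g,.028,0,.074,ps))
for t,g in dict(mark_a=(.654,.113),mark_b=(.653,.012),mark_c=(.653,-.089),mark_d=(.656,-.189)).items():
    print(t,refine([t],g,.04,.02,.023,ps))
E
```

```text
pot_pale {'top': (array([ 0.4367, -0.0658]), np.float64(0.867)), 'scene': (array([ 0.4369, -0.0652]), np.float64(0.926)), 'both': (array([ 0.4368, -0.0646]), np.float64(0.897))}
pot_sky {'scene': (array([0.4528, 0.2478]), np.float64(0.956))}
pot_blue {'top': (array([0.4326, 0.0827]), np.float64(0.918)), 'scene': (array([0.4336, 0.0837]), np.float64(0.94)), 'both': (array([0.4326, 0.0835]), np.float64(0.925))}
pot_navy {'top': (array([ 0.4261, -0.2345]), np.float64(0.937)), 'scene': (array([ 0.4241, -0.233 ]), np.float64(0.92)), 'both': (array([ 0.4261, -0.2344]), np.float64(0.917))}
mark_a {'top': (array([0.6513, 0.1106]), np.float64(0.971)), 'scene': (array([0.6512, 0.1115]), np.float64(0.966)), 'both': (array([0.6513, 0.1109]), np.float64(0.964))}
mark_b {'top': (array([0.6528, 0.0104]), np.float64(0.925)), 'scene': (array([0.6519, 0.0122]), np.float64(0.96)), 'both': (array([0.6523, 0.0116]), np.float64(0.94))}
mark_c {'top': (array([ 0.6535, -0.0898]), np.float64(0.966)), 'scene': (array([ 0.6545, -0.0883]), np.float64(0.972)), 'both': (array([ 0.6535, -0.0888]), np.float64(0.959))}
mark_d {'top': (array([ 0.6563, -0.1911]), np.float64(0.94)), 'scene': (array([ 0.654 , -0.1865]), np.float64(0.923)), 'both': (array([ 0.655 , -0.1892]), np.float64(0.923))}
```

View pics/crop.png

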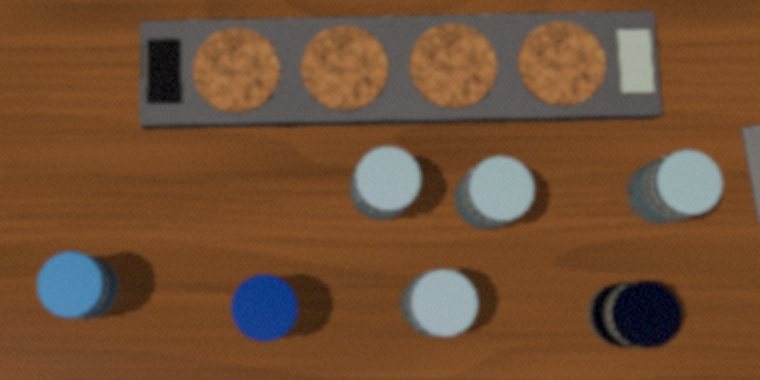

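The crop confirms it: the pale pot (crop 443,302) is the one nearest the base, and the white tile is at the right end. I'll start with the sky pot.

move_arm:
  targets:
    - [[-52, -30, 0], [0, 0, -0.4], -1]
    - [[-104, -60, 0], [0, 0, -0.8], -1]
    - [[-156, -90, 0], [0, 0, -1.2], -1]
    - [[-208, -119, 0], [0, 0, -1.63], -1]
    - [[-260, -149, 0], [0, 0, -1.63], -1]
  squeeze: 40

```text
clock: 2.62
tcp_pos: [0.3704, 0.3345, 0.2316]
orientation: [0.0, -0.0, 1.0, 0.0]
wrist_force: [1.0, 0.4, 0.4]
finger_gap: 0.0853
grip_force: 0.0
```

move_arm:
  targets:
    - [[-42, -43, 0], [0, 0, 0], -1]
    - [[-83, -87, 0], [0, 0, 0], -1]
    - [[-83, -87, 60], [0, 0, 0], -1]
    - [[-83, -87, 120], [0, 0, 0], -1]
    - [[-83, -87, 120], [0, 0, 0], -1]

```text
clock: 3.25
tcp_pos: [0.4481, 0.247, 0.1072]
orientation: [-0.005, 0.0, 1.0, -0.002]
wrist_force: [-0.6, -0.2, -0.2]
finger_gap: 0.0855
grip_force: 0.0
```

move_arm:
  targets:
    - [[0, 0, 40], [0, 0, 0], -1]
    - [[0, 0, 83], [0, 0, 0], -1]
    - [[0, 0, 83], [0, 0, 0], -1]
    - [[0, 0, 83], [0, 0, 0], -1]

```text
clock: 3.75
tcp_pos: [0.4541, 0.2498, 0.0311]
orientation: [0.002, -0.0, 1.0, 0.001]
wrist_force: [-0.0, -0.7, 0.4]
finger_gap: 0.085
grip_force: 0.0
```

move_arm:
  targets:
    - [[0, 0, 2], [0, 0, 0], 1]
    - [[0, 0, 2], [0, 0, 0], 1]
    - [[0, 0, 2], [0, 0, 0], 1]
    - [[0, 0, 2], [0, 0, 0], 1]
    - [[0, 0, 2], [0, 0, 0], 1]

```text
clock: 4.38
tcp_pos: [0.4535, 0.2493, 0.0281]
orientation: [0.001, 0.0, 1.0, 0.001]
wrist_force: [-1.5, -1.2, 5.6]
finger_gap: 0.0551
grip_force: 42.0
```

move_arm:
  targets:
    - [[0, 0, -40], [0, 0, 0], 1]
    - [[0, 0, -90], [0, 0, 0], 1]
    - [[-10, -20, -120], [0, 0, 0], 1]
    - [[-35, -60, -120], [0, 0, 0], 1]
    - [[-60, -105, -120], [0, 0, 0], 1]

```text
clock: 5.0
tcp_pos: [0.5131, 0.1433, 0.1477]
orientation: [0.001, -0.001, 1.0, 0.0]
wrist_force: [0.4, 0.2, -1.2]
finger_gap: 0.0551
grip_force: 43.4
```

move_arm:
  targets:
    - [[-25, -45, 0], [0, 0, 0], 1]
    - [[-50, -90, 0], [0, 0, 0], 1]
    - [[-80, -135, 0], [0, 0, 0], 1]
    - [[-110, -180, 0], [0, 0, 0], 1]
    - [[-130, -215, 0], [0, 0, 0], 1]

```text
clock: 5.62
tcp_pos: [0.6431, -0.0735, 0.1465]
orientation: [0.0, 0.001, 1.0, -0.0]
wrist_force: [0.1, 1.1, -1.2]
finger_gap: 0.0555
grip_force: 43.4
```

move_arm:
  targets:
    - [[-11, -18, 0], [0, 0, 0], 1]
    - [[-11, -18, 0], [0, 0, 0], 1]
    - [[-11, -18, 0], [0, 0, 0], 1]

```text
clock: 6.0
tcp_pos: [0.6524, -0.0886, 0.1462]
orientation: [-0.0, -0.0, 1.0, 0.0]
wrist_force: [-0.2, -0.1, -1.4]
finger_gap: 0.0554
grip_force: 43.4
```

move_arm:
  targets:
    - [[-2, 0, 40], [0, 0, 0], 1]
    - [[-2, 0, 75], [0, 0, 0], 1]
    - [[-2, 0, 88], [0, 0, 0], 1]
    - [[-2, 0, 92], [0, 0, 0], 1]
    - [[-2, 0, 92], [0, 0, 0], 1]

```text
clock: 6.62
tcp_pos: [0.6558, -0.0891, 0.0555]
orientation: [0.001, -0.0, 1.0, -0.0]
wrist_force: [-0.7, 0.1, -2.6]
finger_gap: 0.0551
grip_force: 43.4
```

move_arm:
  targets:
    - [[1, 0, 1], [0, 0, 0], 1]
    - [[1, 0, 3], [0, 0, 0], 1]
    - [[1, 0, 3], [0, 0, 0], 1]
    - [[1, 0, 3], [0, 0, 0], 1]

```text
clock: 7.12
tcp_pos: [0.6542, -0.0893, 0.0514]
orientation: [0.0, 0.0, 1.0, 0.0]
wrist_force: [0.5, -1.3, -2.1]
finger_gap: 0.0554
grip_force: 43.4
```

move_arm:
  targets:
    - [[0, 0, 1], [0, 0, 0], 1]
    - [[0, 0, 1], [0, 0, 0], 1]
    - [[0, 0, 1], [0, 0, 0], -1]
    - [[0, 0, 1], [0, 0, 0], -1]
    - [[0, 0, 1], [0, 0, 0], -1]

```text
clock: 7.75
tcp_pos: [0.6542, -0.0892, 0.0501]
orientation: [-0.0, 0.0, 1.0, 0.0]
wrist_force: [0.0, -1.2, 0.1]
finger_gap: 0.0856
grip_force: 0.0
```

move_arm:
  targets:
    - [[0, 0, 0], [0, 0, 0], -1]
    - [[0, 0, -15], [0, 0, 0], -1]
    - [[0, 0, -55], [0, 0, 0], -1]
    - [[0, 0, -95], [0, 0, 0], -1]
    - [[0, 0, -95], [0, 0, 0], -1]

```text
clock: 8.38
tcp_pos: [0.657, -0.0899, 0.1509]
orientation: [0.004, 0.0, 1.0, -0.001]
wrist_force: [0.2, 0.1, -0.4]
finger_gap: 0.085
grip_force: 0.0
```

move_arm:
  targets:
    - [[55, 6, 0], [0, 0, 0], -1]
    - [[110, 12, 0], [0, 0, 0], -1]
    - [[165, 18, 0], [0, 0, 0], -1]
    - [[217, 24, 0], [0, 0, 0], -1]
    - [[217, 24, 0], [0, 0, 0], -1]

```text
clock: 9.0
tcp_pos: [0.4321, -0.0637, 0.1445]
orientation: [-0.002, 0.0, 1.0, 0.001]
wrist_force: [0.6, 0.1, -0.8]
finger_gap: 0.0855
grip_force: 0.0
```

move_arm:
  targets:
    - [[0, 0, 40], [0, 0, 0], -1]
    - [[0, 0, 80], [0, 0, 0], -1]
    - [[0, 0, 117], [0, 0, 0], -1]
    - [[0, 0, 117], [0, 0, 0], -1]
    - [[0, 0, 117], [0, 0, 0], -1]

```text
clock: 9.62
tcp_pos: [0.4383, -0.0655, 0.0292]
orientation: [0.001, 0.0, 1.0, -0.0]
wrist_force: [1.2, -1.1, 0.2]
finger_gap: 0.0854
grip_force: 0.0
```

move_arm:
  targets:
    - [[0, 0, 0], [0, 0, 0], 1]
    - [[0, 0, 0], [0, 0, 0], 1]
    - [[0, 0, 0], [0, 0, 0], 1]
    - [[0, 0, 0], [0, 0, 0], 1]
    - [[0, 0, 0], [0, 0, 0], 1]

```text
clock: 10.25
tcp_pos: [0.4384, -0.0654, 0.0298]
orientation: [0.002, 0.0, 1.0, -0.0]
wrist_force: [-0.8, 1.4, 6.0]
finger_gap: 0.0552
grip_force: 41.6
```

move_arm:
  targets:
    - [[0, 0, -40], [0, 0, 0], 1]
    - [[0, 0, -90], [0, 0, 0], 1]
    - [[0, -10, -120], [0, 0, 0], 1]
    - [[-35, -35, -120], [0, 0, 0], 1]
    - [[-80, -60, -120], [0, 0, 0], 1]

```text
clock: 10.88
tcp_pos: [0.5178, -0.1258, 0.1498]
orientation: [0.001, 0.0, 1.0, -0.0]
wrist_force: [0.6, -0.1, -2.8]
finger_gap: 0.0554
grip_force: 44.5
```

move_arm:
  targets:
    - [[-45, -21, 0], [0, 0, 0], 1]
    - [[-90, -42, 0], [0, 0, 0], 1]
    - [[-125, -58, 0], [0, 0, 0], 1]
    - [[-138, -63, 0], [0, 0, 0], 1]
    - [[-138, -63, 0], [0, 0, 0], 1]

```text
clock: 11.5
tcp_pos: [0.6554, -0.1886, 0.1475]
orientation: [-0.0, 0.0, 1.0, 0.0]
wrist_force: [-0.2, -0.4, -2.7]
finger_gap: 0.0553
grip_force: 44.4
```

move_arm:
  targets:
    - [[0, 0, 35], [0, 0, 0], 1]
    - [[0, 0, 70], [0, 0, 0], 1]
    - [[0, 0, 88], [0, 0, 0], 1]
    - [[0, 0, 93], [0, 0, 0], 1]
    - [[0, 0, 93], [0, 0, 0], 1]

```text
clock: 12.12
tcp_pos: [0.6554, -0.1883, 0.0562]
orientation: [0.001, 0.0, 1.0, -0.0]
wrist_force: [0.8, -0.3, -3.4]
finger_gap: 0.0551
grip_force: 44.4
```

move_arm:
  targets:
    - [[0, -1, 2], [0, 0, 0], 1]
    - [[0, -1, 4], [0, 0, 0], 1]
    - [[0, -1, 4], [0, 0, 0], 1]
    - [[0, -1, 4], [0, 0, 0], 1]
    - [[0, -1, 4], [0, 0, 0], -1]

```text
clock: 12.75
tcp_pos: [0.6555, -0.1894, 0.0518]
orientation: [0.001, 0.0, 1.0, -0.0]
wrist_force: [-0.2, -0.6, -0.2]
finger_gap: 0.0716
grip_force: 0.0
```

move_arm:
  targets:
    - [[0, 0, 0], [0, 0, 0], -1]
    - [[0, 0, 0], [0, 0, 0], -1]
    - [[0, 0, 0], [0, 0, 0], -1]
    - [[0, 0, -15], [0, 0, 0], -1]
    - [[0, 0, -55], [0, 0, 0], -1]

```text
clock: 13.38
tcp_pos: [0.6535, -0.1886, 0.1052]
orientation: [-0.002, 0.0, 1.0, 0.001]
wrist_force: [0.9, 0.4, 0.3]
finger_gap: 0.0855
grip_force: 0.0
```

move_arm:
  targets:
    - [[0, 0, -40], [0, 0, 0], -1]
    - [[50, -5, -40], [0, 0, 0], -1]
    - [[100, -15, -40], [0, 0, 0], -1]
    - [[150, -25, -40], [0, 0, 0], -1]
    - [[200, -38, -40], [0, 0, 0], -1]

```text
clock: 14.0
tcp_pos: [0.4539, -0.2275, 0.1476]
orientation: [0.001, -0.0, 1.0, -0.001]
wrist_force: [0.4, -0.0, 1.0]
finger_gap: 0.0854
grip_force: 0.0
```

move_arm:
  targets:
    - [[29, -7, 0], [0, 0, 0], -1]
    - [[29, -7, 40], [0, 0, 0], -1]
    - [[29, -7, 80], [0, 0, 0], -1]
    - [[29, -7, 118], [0, 0, 0], -1]
    - [[29, -7, 118], [0, 0, 0], -1]

```text
clock: 14.62
tcp_pos: [0.4244, -0.2329, 0.027]
orientation: [-0.002, 0.0, 1.0, 0.001]
wrist_force: [-0.2, 0.3, -0.1]
finger_gap: 0.0855
grip_force: 0.0
```

move_arm:
  targets:
    - [[0, 0, 0], [0, 0, 0], -1]
    - [[0, 0, 0], [0, 0, 0], 1]
    - [[0, 0, 0], [0, 0, 0], 1]
    - [[0, 0, 0], [0, 0, 0], 1]
    - [[0, 0, 0], [0, 0, 0], 1]

```text
clock: 15.25
tcp_pos: [0.4272, -0.2348, 0.03]
orientation: [0.001, 0.0, 1.0, -0.001]
wrist_force: [-1.0, 0.9, 6.7]
finger_gap: 0.055
grip_force: 41.6
```

move_arm:
  targets:
    - [[0, 0, -40], [0, 0, 0], 1]
    - [[0, 0, -90], [0, 0, 0], 1]
    - [[0, 10, -125], [0, 0, 0], 1]
    - [[-20, 45, -125], [0, 0, 0], 1]
    - [[-45, 90, -125], [0, 0, 0], 1]

```text
clock: 15.88
tcp_pos: [0.4718, -0.1442, 0.1545]
orientation: [0.001, 0.001, 1.0, -0.001]
wrist_force: [0.0, -0.3, -2.5]
finger_gap: 0.0554
grip_force: 44.4
```

move_arm:
  targets:
    - [[-30, 45, 0], [0, 0, 0], 1]
    - [[-60, 90, 0], [0, 0, 0], 1]
    - [[-90, 135, 0], [0, 0, 0], 1]
    - [[-120, 180, 0], [0, 0, 0], 1]
    - [[-150, 222, 0], [0, 0, 0], 1]

```text
clock: 16.5
tcp_pos: [0.6217, 0.0796, 0.1535]
orientation: [-0.0, -0.0, 1.0, -0.0]
wrist_force: [0.3, -1.5, -2.7]
finger_gap: 0.0552
grip_force: 44.4
```

move_arm:
  targets:
    - [[-30, 34, 0], [0, 0, 0], 1]
    - [[-30, 34, 0], [0, 0, 0], 1]
    - [[-30, 34, 40], [0, 0, 0], 1]
    - [[-30, 34, 80], [0, 0, 0], 1]
    - [[-30, 34, 80], [0, 0, 0], 1]

```text
clock: 17.12
tcp_pos: [0.6471, 0.1109, 0.0697]
orientation: [-0.004, 0.0, 1.0, -0.0]
wrist_force: [-0.3, 0.3, -2.8]
finger_gap: 0.0555
grip_force: 44.0
```

move_arm:
  targets:
    - [[0, 0, 5], [0, 0, 0], 1]
    - [[0, 0, 12], [0, 0, 0], 1]
    - [[0, 0, 17], [0, 0, 0], 1]
    - [[0, 0, 17], [0, 0, 0], 1]
    - [[0, 0, 17], [0, 0, 0], 1]

```text
clock: 17.75
tcp_pos: [0.6514, 0.1118, 0.0566]
orientation: [0.0, 0.0, 1.0, 0.0]
wrist_force: [0.1, 0.4, -2.4]
finger_gap: 0.0553
grip_force: 44.0
```

move_arm:
  targets:
    - [[-1, -1, 2], [0, 0, 0], 1]
    - [[-1, -1, 4], [0, 0, 0], 1]
    - [[-1, -1, 4], [0, 0, 0], 1]
    - [[-1, -1, 4], [0, 0, 0], 1]
    - [[-1, -1, 4], [0, 0, 0], -1]

```text
clock: 18.38
tcp_pos: [0.6525, 0.1108, 0.0525]
orientation: [0.0, 0.0, 1.0, 0.0]
wrist_force: [0.2, 0.6, 0.1]
finger_gap: 0.0717
grip_force: 0.0
```

move_arm:
  targets:
    - [[0, 0, 0], [0, 0, 0], -1]
    - [[0, 0, 0], [0, 0, 0], -1]
    - [[0, 0, 0], [0, 0, 0], -1]
    - [[0, 0, -15], [0, 0, 0], -1]
    - [[0, 0, -55], [0, 0, 0], -1]

```text
clock: 19.0
tcp_pos: [0.6505, 0.1107, 0.1064]
orientation: [-0.002, 0.0, 1.0, -0.0]
wrist_force: [1.0, 0.5, 0.2]
finger_gap: 0.0856
grip_force: 0.0
```

move_arm:
  targets:
    - [[0, 0, -40], [0, 0, 0], -1]
    - [[50, -5, -40], [0, 0, 0], -1]
    - [[105, -15, -40], [0, 0, 0], -1]
    - [[160, -22, -40], [0, 0, 0], -1]
    - [[218, -28, -40], [0, 0, 0], -1]

```text
clock: 19.62
tcp_pos: [0.4331, 0.0826, 0.1484]
orientation: [0.001, 0.0, 1.0, 0.0]
wrist_force: [0.0, -0.9, 0.8]
finger_gap: 0.0855
grip_force: 0.0
```

Blue is at (.4328, .0835); descend.

move_arm:
  targets:
    - [[1, 1, 40], [0, 0, 0], -1]
    - [[1, 1, 80], [0, 0, 0], -1]
    - [[1, 1, 118], [0, 0, 0], -1]
    - [[1, 1, 118], [0, 0, 0], -1]
    - [[1, 1, 118], [0, 0, 0], -1]

```text
clock: 20.25
tcp_pos: [0.4343, 0.0838, 0.0309]
orientation: [0.001, 0.0, 1.0, 0.0]
wrist_force: [0.2, -0.0, -0.4]
finger_gap: 0.0855
grip_force: 0.0
```

move_arm:
  targets:
    - [[0, 0, 0], [0, 0, 0], 1]
    - [[0, 0, 0], [0, 0, 0], 1]
    - [[0, 0, 0], [0, 0, 0], 1]
    - [[0, 0, 0], [0, 0, 0], 1]
    - [[0, 0, 0], [0, 0, 0], 1]

```text
clock: 20.88
tcp_pos: [0.4345, 0.0841, 0.0309]
orientation: [0.002, 0.0, 1.0, 0.0]
wrist_force: [-0.7, 1.0, 7.0]
finger_gap: 0.0556
grip_force: 41.3
```

move_arm:
  targets:
    - [[0, 0, -40], [0, 0, 0], 1]
    - [[0, 0, -90], [0, 0, 0], 1]
    - [[0, 0, -125], [0, 0, 0], 1]
    - [[-35, -12, -125], [0, 0, 0], 1]
    - [[-80, -26, -125], [0, 0, 0], 1]

```text
clock: 21.5
tcp_pos: [0.5139, 0.0578, 0.156]
orientation: [0.001, -0.0, 1.0, 0.0]
wrist_force: [0.7, -0.2, -1.9]
finger_gap: 0.0553
grip_force: 43.6
```

move_arm:
  targets:
    - [[-45, -15, 0], [0, 0, 0], 1]
    - [[-90, -30, 0], [0, 0, 0], 1]
    - [[-125, -42, 0], [0, 0, 0], 1]
    - [[-139, -47, 0], [0, 0, 0], 1]
    - [[-139, -47, 0], [0, 0, 0], 1]

```text
clock: 22.12
tcp_pos: [0.6527, 0.0102, 0.1538]
orientation: [-0.0, 0.001, 1.0, 0.0]
wrist_force: [-0.5, -0.1, -2.6]
finger_gap: 0.0554
grip_force: 43.6
```

move_arm:
  targets:
    - [[0, 0, 40], [0, 0, 0], 1]
    - [[0, 0, 80], [0, 0, 0], 1]
    - [[0, 0, 92], [0, 0, 0], 1]
    - [[0, 0, 98], [0, 0, 0], 1]
    - [[0, 0, 98], [0, 0, 0], 1]

```text
clock: 22.75
tcp_pos: [0.6527, 0.0108, 0.0575]
orientation: [0.001, 0.0, 1.0, -0.0]
wrist_force: [0.2, -0.2, -2.0]
finger_gap: 0.0552
grip_force: 43.6
```

move_arm:
  targets:
    - [[-1, 0, 2], [0, 0, 0], 1]
    - [[-1, 0, 4], [0, 0, 0], 1]
    - [[-1, 0, 4], [0, 0, 0], 1]
    - [[-1, 0, 4], [0, 0, 0], 1]
    - [[-1, 0, 4], [0, 0, 0], -1]

```text
clock: 23.38
tcp_pos: [0.6536, 0.0107, 0.0528]
orientation: [0.001, 0.0, 1.0, -0.0]
wrist_force: [0.2, -0.8, -0.4]
finger_gap: 0.0716
grip_force: 0.0
```

move_arm:
  targets:
    - [[0, 0, 0], [0, 0, 0], -1]
    - [[0, 0, 0], [0, 0, 0], -1]
    - [[0, 0, 0], [0, 0, 0], -1]
    - [[0, 0, -15], [0, 0, 0], -1]
    - [[0, 0, -55], [0, 0, 0], -1]

```text
clock: 24.0
tcp_pos: [0.6515, 0.0109, 0.1064]
orientation: [-0.002, 0.0, 1.0, 0.0]
wrist_force: [0.8, -0.5, 0.2]
finger_gap: 0.0853
grip_force: 0.0
```

move_arm:
  targets:
    - [[0, 0, -60], [0, 0, 0], -1]
    - [[55, 20, -60], [0, 0, 0], -1]
    - [[110, 55, -60], [0, 0, 0], -1]
    - [[160, 90, -60], [0, 0, 0], -1]
    - [[210, 125, -60], [0, 0, 0], -1]

```text
clock: 24.62
tcp_pos: [0.4419, 0.1366, 0.1685]
orientation: [0.001, 0.0, 1.0, 0.0]
wrist_force: [0.2, 1.2, -0.8]
finger_gap: 0.0856
grip_force: 0.0
```

move_arm:
  targets:
    - [[0, 50, 0], [0, 0, 0], -1]
    - [[0, 100, 0], [0, 0, 0], -1]
    - [[0, 150, 0], [0, 0, 0], -1]
    - [[0, 150, 0], [0, 0, 0], -1]
    - [[0, 150, 0], [0, 0, 0], -1]

```text
clock: 25.25
tcp_pos: [0.4431, 0.2856, 0.1679]
orientation: [0.0, -0.0, 1.0, -0.0]
wrist_force: [0.0, -0.3, 0.1]
finger_gap: 0.0853
grip_force: 0.0
```

Run:
```python
from h import *
ps={n:env.read_camera(n) for n in("top","scene")}
save("end_top.png",ps["top"],(180,100,580,340),2); save("end_scene.png",ps["scene"],(100,120,500,360),2)
for t,g in dict(pot_navy=(.6513,.111),pot_blue=(.6525,.011),pot_sky=(.6537,-.089),pot_pale=(.655,-.189)).items():
    print(t,g,refine([t],g,.028,.023,.097,ps))
for r in env.landmark_of("tape",ps["top"]): print(r["centre"])
```

```text
pot_navy (0.6513, 0.111) {'top': (array([0.6502, 0.1091]), np.float64(0.955)), 'scene': (array([0.651 , 0.1113]), np.float64(0.938)), 'both': (array([0.6511, 0.1097]), np.float64(0.937))}
pot_blue (0.6525, 0.011) {'top': (array([0.6511, 0.0095]), np.float64(0.904)), 'scene': (array([0.6522, 0.0099]), np.float64(0.972)), 'both': (array([0.6516, 0.0097]), np.float64(0.935))}
pot_sky (0.6537, -0.089) {'top': (array([ 0.6536, -0.0903]), np.float64(0.951)), 'scene': (array([ 0.6556, -0.0887]), np.float64(0.9)), 'both': (array([ 0.6536, -0.0902]), np.float64(0.922))}
pot_pale (0.655, -0.189) {'top': (array([ 0.6529, -0.1905]), np.float64(0.912)), 'scene': (array([ 0.6527, -0.1899]), np.float64(0.93)), 'both': (array([ 0.6528, -0.1904]), np.float64(0.92))}
```

View pics/end_top.png

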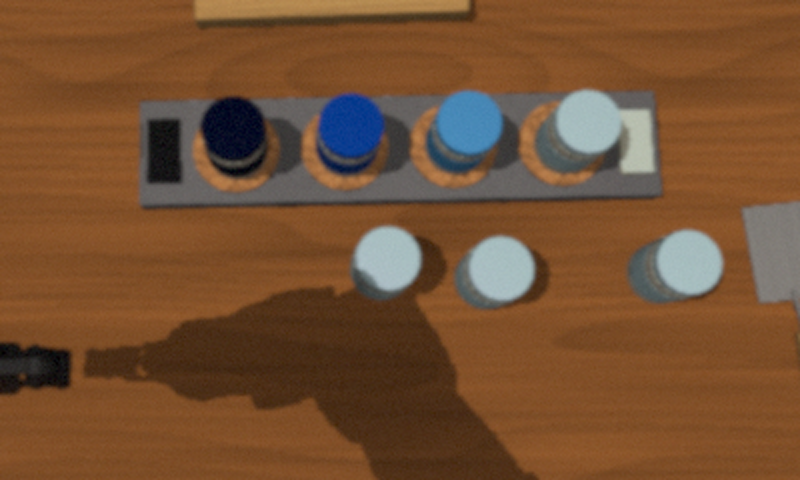

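View pics/end_scene.png

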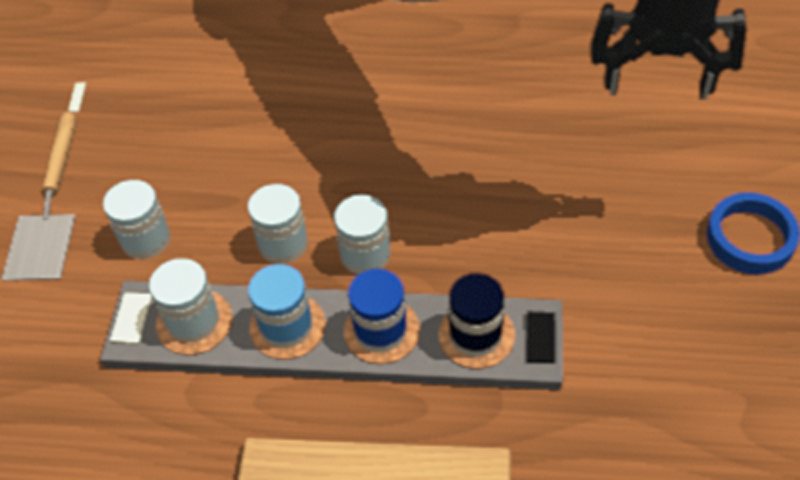

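Both views show the four pots upright and centred to within about 3 mm: pale by the white tile (scene crop 188,320), then sky, blue and navy. The tape is in the same place and the arm is clear.

```bash
python3 -c "
from workcell import env
print(env.hand_in())"
```

```text
the job is handed in; nothing more can be done
None
```

I handed the job in with all four pots upright on their pads, palest by the white tile through to navy, each measured within about 3 mm of centre; the tape roll was not touched, and no verdict came back.

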